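# Start the next bake at the oven's control desk

## Task

Start the next bake using pushes of the closed fingertips only: on the steel control desk tip the rocker switch over by pressing its raised end fully down, next push the square key fully down (it stays down), and last press the cap on top of the loose white bake timer all the way in and let it spring back. Keep to that order and do not press the desk's round button or its bar-shaped button. Pick nothing up, and leave the timer and everything else on the bench standing where it is.

Things in the scene. Friction and masses are not known exactly. Their poses are not given: they have to be found in the camera images.
- console: fixed steel desk base, 150 (x) by 380 (y) by 30 mm high, turned up to 0.25 rad. Origin: centre of its underside; y along the row of switches. On it stand four fixed round white posts, 80 mm across, 45 mm tall (tops 75 mm above the bench), 90 mm apart along its y at its x = -30 mm; which post carries which switch varies. A small jar stands on the base behind the row (+x).
- rocker_end (a point): where to press the rocker: middle of the raised half's upper face, 19 mm (level) from the pivot. Black V-shaped paddle 64 x 36 x 8 mm, pivot 6 mm above its post's centre. At first one half is level, the other rises at 23 degrees in any direction, its free end 23 mm above the post; pressed fully it lies level and this point is 10 mm above the post. Site x (at joint 0): level, from pivot to raised half; y: along the pivot.
- rocker (a joint): angle of the rocker: 0 at the start (up to 0.06) with the marked half raised, 0.40 rad when that half is fully down. Stiff, no spring: it stays where it is left; about 3 N pressed at the point moves it, with a hard stop at the end.
- key_top (a point): centre of the top face of the square key: black, 32 by 32 mm, standing about 13 mm above its post at the start (top about 88 mm above the bench).
- key (a joint): how far the square key is pushed down: 0 to 0.002 m at the start, 0.010 m fully down on a hard stop. No spring: it stays where it is left; about 4 N moves it.
- timer: the loose bake timer: a white plastic puck, 74 mm across at the foot, 68 mm at the top, 42 mm tall, 0.35 kg or so, with a grey cap of 40 mm diameter standing 12 mm out of the middle of its top. It stands on the bench beyond the left or right end of the desk. Origin: centre of its underside, z up.
- timer_top (a point): centre of the top face of the timer's cap, 54 mm above the bench when not pressed.
- timer_cap (a joint): how far the timer's cap is pressed: 0 out, 0.006 m fully in. Sprung: about 4 N fully in, and it comes back when let go.
- round_top (a point): centre of the top of the round button (28 mm across, 13 mm proud of its post): not to be pressed.
- round_button (a joint): how far the round button is pressed, 0 to 0.007 m, sprung.
- bar_top (a point): centre of the top of the bar-shaped button (46 by 14 mm, 13 mm proud of its post): not to be pressed.
- bar_button (a joint): how far the bar-shaped button is pressed, 0 to 0.007 m, sprung.
- shaker: loose aluminium flour shaker, 60 mm across, 100 mm tall, at the desk's other end from the timer; origin under its centre. Bystander.
- brush: loose pastry brush, 200 mm long, lying between the robot and the desk; origin at its middle on the bench. Bystander.
- scraper: loose dough scraper lying flat, 125 by 95 mm, 18 mm high; far left. Bystander.
- bowl: loose white bowl, 100 mm across, 45 mm tall; far right; origin under its centre. Bystander.
- jar: loose small amber jar, 34 mm across, 50 mm tall, standing on the desk's base behind the switches (its top 80 mm above the bench); origin under its centre. Bystander.
- cutter: loose steel ring cutter, 56 mm across, 35 mm tall, standing on the bench at the near left corner of the desk; origin under its centre. Bystander.

How it is judged (in metres and radians):
On the way, in this order (a step that is already met when the one before it is completed fails the run):
1. the rocker is tipped fully over (value of joint rocker above 0.34 rad), for 0.2 s.
2. the square key is fully down (value of joint key above 0.008 m), for 0.2 s.
3. the timer's cap is pressed in (value of joint timer_cap above 0.0045 m), for 0.05 s.
At the end, for the whole second after the job is handed in: Rocker at over 0.34 of 0.40 rad, square key over 8 of 10 mm down, timer cap, round button and bar button out (under 1.5 mm), the timer upright within 3 degrees and at rest, and it and all bystanders within 25 mm of where they started (value of joint rocker above 0.34 rad and value of joint key above 0.008 m and value of joint each of timer_cap, round_button, bar_button below 0.0015 m and distance of each of timer, shaker, brush, scraper, bowl, jar, cutter from where it was at the start of the episode below 0.025 m and angle between timer's own z axis and vertical below 0.05 rad and linear speed of timer below 0.02 m/s); the robot touches nothing.
It fails at once if the square key is pushed (over 5 mm) before the rocker is tipped over (value of joint key above 0.005 m and value of joint rocker below 0.3 rad).
It fails at once if the timer's cap is pressed (over 3 mm) before the square key is down (value of joint timer_cap above 0.003 m and value of joint key below 0.007 m).
It fails at once if the round button or the bar-shaped button is pressed (over 3 mm) (value of joint any of round_button, bar_button above 0.003 m).
It fails at once if the timer is lifted over 8 mm, tipped over 0.25 rad or shifted over 25 mm (height (world z) of timer above 0.008 m or angle between timer's own z axis and vertical above 0.25 rad or distance of timer from where it was at the start of the episode above 0.025 m).
It fails at once if a bystander is lifted, carried or shifted over 25 mm (distance of any of shaker, brush, scraper, bowl, jar, cutter from where it was at the start of the episode above 0.025 m).
It also fails if it takes over 48 s, if anything falls off the work surface, if the arm or the gripper's body presses on something with over 40 N, if the wrist force passes 120 N, or if a joint passes its speed limit or range.

## Robot

A 6-joint arm with a two-finger parallel gripper is mounted at the origin on the work surface. World frame = base frame: x ahead of the robot, y to its left, z up, the work surface at z = 0. Lengths are in mm, angles in degrees, forces in N, time in s.
With the tool pointing down it reaches from about 300 to 850 mm from the base axis. Payload 4.2 kg.
Tool frame: the origin (TCP) lies midway between the tips of the shut fingers; the grasp point (between the pads) lies 19 mm behind it; y points along the fingers, z is the direction in which the jaws open and shut, and the axes are right-handed (so a half turn about y gives the same grasp; the last joint's range is limited). The gripper opens to 91 mm and grips with 3 to 60 N. Pads are 32 mm wide; open, the fingers measure 118 mm over their backs; the gripper's body (76 mm by 178 mm) begins 60 mm behind the grasp point.
Start: joints at [64.114, 18.312, 89.639, -0, 72.044, -1.146], TCP at [240.645, 522.238, 213.976] pointing down, gripper open.
Joint ranges: [-177.97, 177.97], [-48.28, 115.42], [12.27, 149.76], [-77.06, 257.06], [2.81, 150.46], [-146.56, 146.56]. Speed limits (degrees/s): [147.25, 147.25, 180, 180, 180, 180].

## Interface

Orientations are given as [roll, pitch, yaw] about the fixed x, y, z axes, in that order (R = Rz(yaw) Ry(pitch) Rx(roll)).
In Python, from workcell import env gives the robot as it stands.
- The arm moves only by the shell command python3 -m handwheel 'ROWS' [FORCE]. ROWS is JSON, a list of rows, each a list of 3 entries, a list of its own where there are three numbers: the opening, from 0 (shut) to 1 (fully open), then the shift along the tool's x, y, z in mm, then the turn, a rotation vector about the tool's x, y, z in degrees. A call has exactly 10 rows; each row shifts and turns the commanded pose from where the row before left it, along the tool's axes as they then stand; what a row does not reach is not made up. A row lasts 1/12 s, in which the tool goes at most 41.7 mm and 7.16 degrees, less where a joint would pass 70% of its speed; a pose out of reach is approached as far as the arm can. A call is refused whole if a number of a shift passes 41.7 or a number of a turn 7.16, either way. A call with a gripper value outside its range is refused whole. The fingers move at their own pace and stop on an object; FORCE is the grip in N (left out, the last holds). Time passes only in rows, so rows that do not move let the fingers close, or fill a call up. It gives the time, the measured TCP pose, the force and the opening at its end, in the units of the state.
- env.state(): the state, without advancing time (a new reading comes with each control period).
- env.grab_frame(name): name is "scene" or "top" or "wrist"; returns the picture (420x560x3 uint8, red, green, blue); there is no depth.
- env.camera_info(name): a dict with "fx", "fy", "cx", "cy" (pixels), "camera_from_world" (4x4, takes a point from world to camera coordinates); the wrist camera has in their place "mount" (4x4, takes a point from camera to tool coordinates, whose origin is the TCP and whose axes are the tool frame's). Camera axes: x right, y down, z forward; pixel columns grow to the right and rows downward; lengths in mm; the calibration is good to about 2 mm. The wrist camera is an equidistant fisheye: a pixel r from the principal point sees the ray r / f radians off the axis. A picture is of the moment at which its call begins: read the wrist's pose just before it. camera_info takes no time and is no camera call.
- env.job_done(): hands the job in, once; it reports no verdict.
Trained networks look in the newest picture that a camera, given by its name, has taken for a name from the list of things; names that differ only in an ending like _2 or _b are one class to them, and where a whole thing is asked for, a point or a joint stands for the part that bears it (a point fixed in the world has none). Each returns a list of dicts, best first, with "p" (0 to 1); they miss things now and then, are a little off and sometimes report something else, mostly with a low value. They report only what shows in the picture. A call takes as long as a camera call.
- env.masks_of(camera, label): "region" (420x560 bool, what is visible of it) and "location" ([column, row] in pixels, amid what is visible of it).
The state is a dict: "time_s": time; "qpos": joint angles; "qvel": joint speeds; "effort": joint torques, N m; "ee_pos": TCP position; "ee_rot": TCP orientation; "force": force on the tool from outside, world axes, zero at the start; "torque": the same for the moment, N m; "gripper_width": finger opening in mm.
Only numpy, scipy, OpenCV 4.12 (cv2) and the standard library are available. Lean on these libraries where they do the work, as an engineer would, in place of code of your own. Each camera call takes 0.05 s, during which the arm holds its last target.

## Working session

There is one attempt and no reset: what is moved stays moved. The work goes in short steps, Python scripts to look and compute and a shell command to move; the robot and the scene stay as the last step left them, time stands still between calls to the robot, and variables do not carry over. Pictures are saved under pics/ and viewed, and the job is handed in when it is done.

```bash
ls; mkdir -p pics; python3 - <<'E'
from workcell import env
import cv2
print(env.state())
for n in ("scene","top","wrist"):
    im=env.grab_frame(n); cv2.imwrite(f"pics/a_{n}.png",im[:,:,::-1])
    print(n,env.camera_info(n))
E
```

```text
pics
{'time_s': 0.0, 'qpos': array([ 6.41152651e+01,  1.83507948e+01,  8.97068649e+01, -1.76570231e-03,
        7.20438966e+01, -1.14609276e+00]), 'qvel': array([ 0.01592467,  0.10498108, -0.08129052,  0.01046868, -0.00632154,
        0.10849177]), 'effort': array([ 1.39107178e-03, -4.12469459e+01, -2.31973279e+01,  7.28247198e-02,
        4.57341224e-02, -1.39475374e-04]), 'ee_pos': array([240.41216106, 521.76484429, 213.12566115]), 'ee_rot': array([-9.01015695e+01,  3.52906101e-04, -2.47380966e+01]), 'force': array([0.31302596, 0.54625603, 0.10126078]), 'torque': array([0.00662709, 0.01541445, 0.04382566]), 'gripper_width': 91.46019332259323}
scene {'fx': 400.4940596184374, 'fy': 400.4940596184374, 'cx': 274.8660483756657, 'cy': 207.78512639716985, 'camera_from_world': array([[-7.01081668e-01,  7.12910484e-01,  1.55928523e-02,
         4.02055063e+02],
       [ 3.49656617e-01,  3.62748182e-01, -8.63802065e-01,
        -1.00149562e+02],
       [-6.21469827e-01, -6.00143648e-01, -5.03589968e-01,
         1.38027048e+03],
       [ 0.00000000e+00,  0.00000000e+00,  0.00000000e+00,
    
[... 254 characters left out ...]
0e-01, -1.16672544e-02, -9.60779728e-02,
         5.80697367e+02],
       [ 9.61157796e-02, -2.72281729e-03, -9.95366437e-01,
         1.40900460e+03],
       [ 0.00000000e+00,  0.00000000e+00,  0.00000000e+00,
         1.00000000e+00]])}
wrist {'fx': 325.19226210127806, 'fy': 325.19226210127806, 'cx': 279.82068802534104, 'cy': 212.30717478065205, 'mount': array([[ 1.86956044e-05,  9.69096879e-01,  2.46680438e-01,
        -6.98391443e+01],
       [ 3.16036810e-04, -2.46680432e-01,  9.69096829e-01,
        -1.71402668e+02],
       [ 9.99999950e-01,  5.98422479e-05, -3.10882126e-04,
         6.63965002e-01],
       [ 0.00000000e+00,  0.00000000e+00,  0.00000000e+00,
         1.00000000e+00]])}
```

View pics/a_scene.png

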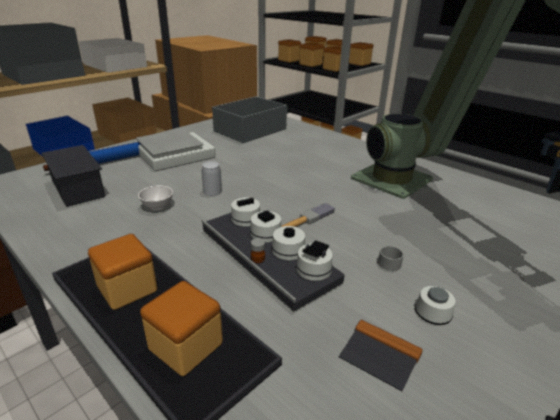

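View pics/a_top.png

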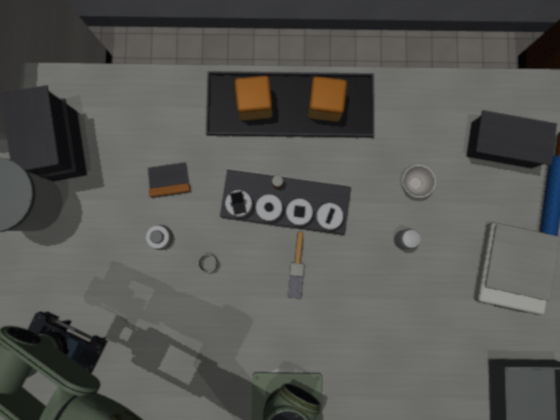

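View pics/a_wrist.png

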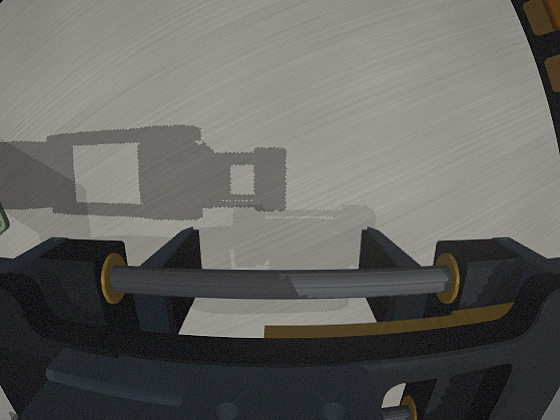

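The top view shows the rocker at about (238,203), the round button at (268,208), the square key at (299,211) and the bar at (330,216). The timer is at (158,237) and the cutter at (208,263). Next I'll localise them.

```bash
cat > h.py <<'E'
from workcell import env
import numpy as np, cv2
from scipy.spatial.transform import Rotation as Rot
def onplane(cam,px,z):
    i=env.camera_info(cam); T=np.linalg.inv(i["camera_from_world"])
    d=T[:3,:3]@np.array([(px[0]-i["cx"])/i["fx"],(px[1]-i["cy"])/i["fy"],1]); o=T[:3,3]
    return (o+d*(z-o[2])/d[2])
def proj(cam,P):
    i=env.camera_info(cam); p=i["camera_from_world"]@np.append(P,1)
    return np.array([i["fx"]*p[0]/p[2]+i["cx"],i["fy"]*p[1]/p[2]+i["cy"]])
E
python3 - <<'E'
from h import *
Z={"rocker":90,"rocker_end":92,"key_top":88,"timer_top":54,"round_top":88,"bar_top":88,"console":30,"timer":30,"cutter":18,"jar":55}
for cam in("top","scene"):
    for n,z in Z.items():
        r=env.masks_of(cam,n)
        for d in r[:2]:
            ys,xs=np.nonzero(d["region"]); c=(xs.mean(),ys.mean())
            print(cam,n,round(d["p"],2),np.round(d["location"],1),np.round(c,1),len(xs),(xs.min(),xs.max(),ys.min(),ys.max()),onplane(cam,c,z).round(1))
a=cv2.imread("pics/a_top.png")[150:250,200:370]; cv2.imwrite("pics/b.png",cv2.resize(a,None,fx=4.6,fy=4.6,interpolation=2))
a=cv2.imread("pics/a_scene.png")[180:310,190:360]; cv2.imwrite("pics/c.png",cv2.resize(a,None,fx=4.5,fy=4.5,interpolation=2))
E
```

```text
top rocker 0.85 [240.6 202.2] [238.  202.1] 261 (np.int64(231), np.int64(245), np.int64(191), np.int64(213)) [600.9 147.8  90. ]
top rocker 0.58 [421.9 178.7] [419.  180.7] 836 (np.int64(403), np.int64(435), np.int64(165), np.int64(196)) [ 669.6 -376.7   90. ]
top rocker_end 0.59 [237.7 200.8] [238.5 201.9] 227 (np.int64(232), np.int64(245), np.int64(192), np.int64(212)) [601.1 146.3  92. ]
top timer_top 0.42 [156.4 237.4] [156.6 236.2] 144 (np.int64(150), np.int64(163), np.int64(230), np.int64(242)) [501.  388.8  54. ]
top round_top 0.54 [265.9 205.5] [268.9 206.4] 66 (np.int64(265), np.int64(273), np.int64(202), np.int64(211)) [589.5  58.5  88. ]
top bar_top 0.51 [298.6 273.8] [296.7 271.8] 634 (np.int64(288), np.int64(304), np.int64(232), np.int64(297)) [402.8 -23.5  88. ]
top bar_top 0.49 [329.4 213.7] [330.3 215. ] 66 (np.int64(327), np.int64(334), np.int64(208), np.int64(222)) [ 566.7 -119.3   88. ]
top console 0.78 [286.3 190.4] [288.1 194.9] 3608 (np.int64(222), np.int64(350), np.int64(168), np.int64(233)) [631.5   2.9  30. ]
top timer 0.86 [158.5 237.1] [159.3 236.8] 563 (np
[... 1088 characters left out ...]
t64(198), np.int64(205)) [ 573.9 -113.    88. ]
scene console 0.61 [270.7 269.1] [268.7 264.1] 4110 (np.int64(201), np.int64(343), np.int64(213), np.int64(309)) [660.6  65.4  30. ]
scene timer 0.89 [434.5 306.3] [434.6 304.8] 1210 (np.int64(415), np.int64(454), np.int64(286), np.int64(323)) [513.4 393.4  30. ]
scene cutter 0.72 [389.7 257.9] [389.7 257.7] 569 (np.int64(378), np.int64(402), np.int64(245), np.int64(271)) [424.5 240.5  18. ]
scene cutter 0.28 [310.8 212.9] [311.  214.8] 558 (np.int64(282), np.int64(333), np.int64(203), np.int64(226)) [408.5 -19.9  18. ]
scene jar 0.6 [257.7 251.6] [257.1 250.8] 328 (np.int64(250), np.int64(264), np.int64(238), np.int64(263)) [667.9  34.7  55. ]
```

View pics/b.png

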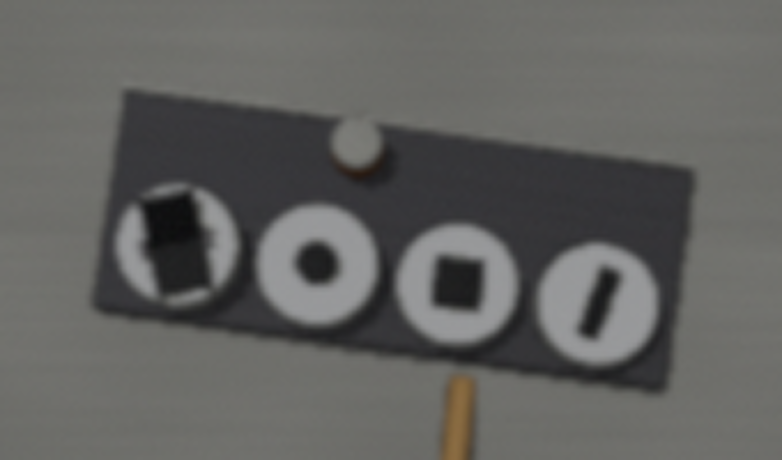

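View pics/c.png

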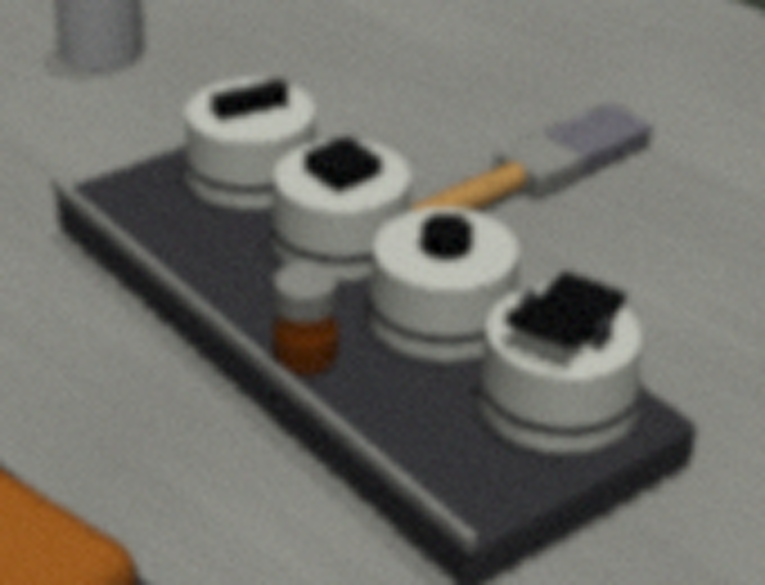

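The image doesn't settle which half of the rocker is raised, so I'll shut and turn the tool, then look with the wrist camera.

```bash
python3 -m handwheel '[[0,[0,0,0],[0,6.9,0]],[0,[0,0,0],[0,6.9,0]],[0,[0,0,0],[0,6.9,0]],[0,[0,0,0],[0,6.9,0]],[0,[0,0,0],[0,6.9,0]],[0,[0,0,0],[0,6.9,0]],[0,[0,0,0],[0,6.9,0]],[0,[0,0,0],[0,6.9,0]],[0,[0,0,0],[0,0,0]],[0,[0,0,0],[0,0,0]]]' 20
cat >> h.py <<'E'
def go(x,y,z):
    s=env.state(); p=s["ee_pos"]; R=Rot.from_euler("xyz",s["ee_rot"],degrees=True).as_matrix()
    print("t",s["time_s"],"pos",p.round(1),"rot",s["ee_rot"].round(1),"F",s["force"].round(1),"w",round(s["gripper_width"],1))
    print("tool shift",(R.T@(np.array([x,y,z])-p)).round(1))
E
python3 -c "
from h import *
go(600,240,205)"
```

```text
time_s: 1.98
ee_pos: [240.7, 522.2, 214.0]
ee_rot: [-90.0, 0.0, -79.8]
force: [0.5, -0.0, -0.1]
gripper_width: 27.4
t 1.9833 pos [240.7 522.2 214. ] rot [-90.    0.  -79.8] F [ 0.5 -0.  -0.1] w 27.4
tool shift [341.6   9.  303.5]
```

```bash
python3 -m handwheel '[[0,[28,0,25],[0,0,0]],[0,[28,0,25],[0,0,0]],[0,[28,0,25],[0,0,0]],[0,[28,0,25],[0,0,0]],[0,[28,0,25],[0,0,0]],[0,[28,0,25],[0,0,0]],[0,[28,0,25],[0,0,0]],[0,[28,0,25],[0,0,0]],[0,[28,0,25],[0,0,0]],[0,[28,0,25],[0,0,0]]]'
python3 -m handwheel '[[0,[30,0,26],[0,0,0]],[0,[30,0,26],[0,0,0]],[0,[0,8,0],[0,0,0]],[0,[0,0,0],[0,0,0]],[0,[0,0,0],[0,0,0]],[0,[0,0,0],[0,0,0]],[0,[0,0,0],[0,0,0]],[0,[0,0,0],[0,0,0]],[0,[0,0,0],[0,0,0]],[0,[0,0,0],[0,0,0]]]'
python3 - <<'E'
from h import *
s=env.state(); im=env.grab_frame("wrist"); cv2.imwrite("pics/d.png",im[:,:,::-1]); 
np.save("d_pose.npy",np.r_[s["ee_pos"],s["ee_rot"]])
go(600,240,205)
cv2.imwrite("pics/d2.png",cv2.resize(im[50:260,140:420,::-1],None,fx=2.8,fy=2.8,interpolation=2))
E
```

```text
time_s: 2.82
ee_pos: [537.0, 288.8, 214.1]
ee_rot: [-90.0, 0.0, -79.8]
force: [0.1, 0.4, -0.4]
gripper_width: 0.4
time_s: 3.65
ee_pos: [597.0, 240.8, 206.4]
ee_rot: [-90.0, 0.0, -79.9]
force: [-0.6, 0.6, 0.6]
gripper_width: 0.3
t 3.7 pos [597.1 240.6 206.3] rot [-90.    0.  -79.9] F [-0.1 -0.2  0. ] w 0.5
tool shift [1.1 1.3 2.7]
```

View pics/d.png

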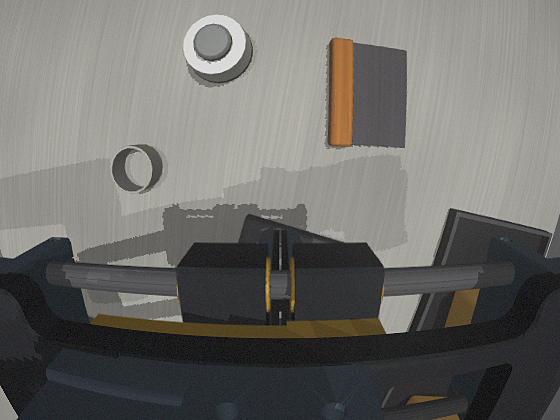

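View pics/d2.png

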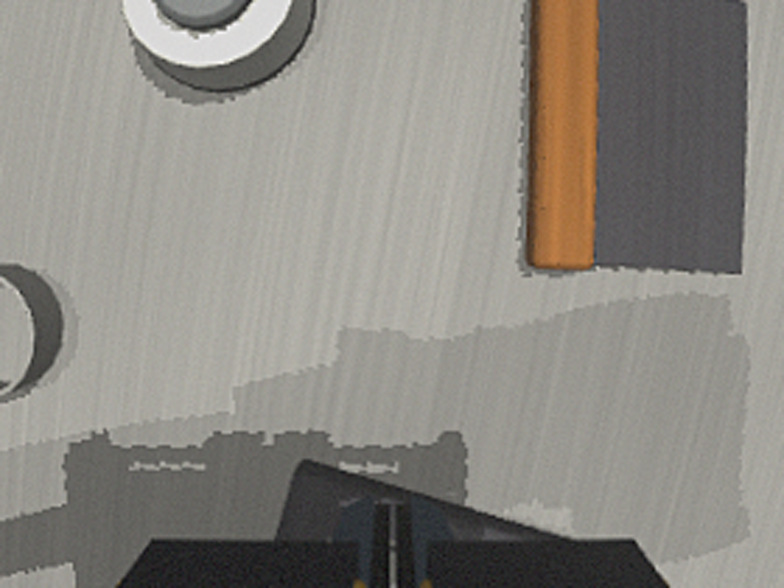

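The wrist camera looks to the tool's -x side, which is world +y. It shows the timer at (215,45), the cutter at (137,168) and the scraper. I'll measure the timer here, then move toward -y to see the desk.

```bash
cat >> h.py <<'E'
def wray(pose,px):
    i=env.camera_info("wrist"); M=i["mount"]
    u=np.array([(px[0]-i["cx"])/i["fx"],(px[1]-i["cy"])/i["fy"]]); r=np.hypot(*u)
    d=np.append(u/r*np.sin(r),np.cos(r))
    R=Rot.from_euler("xyz",pose[3:],degrees=True).as_matrix()
    return R@M[:3,3]+pose[:3], R@M[:3,:3]@d
def wplane(pose,px,z):
    o,d=wray(pose,px); return o+d*(z-o[2])/d[2]
def show(names,tag):
    s=env.state(); pose=np.r_[s["ee_pos"],s["ee_rot"]]; im=env.grab_frame("wrist"); cv2.imwrite(f"pics/{tag}.png",im[:,:,::-1]); np.save(f"{tag}.npy",pose)
    for n,z in names.items():
        for d in env.masks_of("wrist",n)[:2]:
            if d["p"]<.3: continue
            g=d["region"]; cs,_=cv2.findContours(g.astype(np.uint8),0,2); c=max(cs,key=cv2.contourArea)
            P=np.array([wplane(pose,q[0],z)[:2] for q in c])
            m=cv2.moments((P*100).astype(np.int32)); ctr=np.array([m["m10"],m["m01"]])/m["m00"]/100
            print(n,round(d["p"],2),d["location"],g.sum(),"xy@z%g"%z,ctr.round(1),"box",np.round(P.min(0)),np.round(P.max(0)))
E
python3 -c "
from h import *
show({'timer_top':54,'timer':42,'cutter':18},'e'); go(597,10,206)"
python3 -m handwheel '[[0,[38,0,-7],[0,0,0]],[0,[38,0,-7],[0,0,0]],[0,[38,0,-7],[0,0,0]],[0,[38,0,-7],[0,0,0]],[0,[38,0,-7],[0,0,0]],[0,[38,0,-7],[0,0,0]],[0,[0,0,0],[0,0,0]],[0,[0,0,0],[0,0,0]],[0,[0,0,0],[0,0,0]],[0,[0,0,0],[0,0,0]]]'
python3 - <<'E'
from h import *
show({'rocker':85,'rocker_end':88,'key_top':88,'round_top':88,'bar_top':88,'jar':80},'f'); go(597,10,206)
im=cv2.imread("pics/f.png")
cv2.imwrite("pics/f2.png",cv2.resize(im[40:250,140:420],None,fx=2.8,fy=2.8,interpolation=2))
E
```

```text
timer_top 0.57 [216.6, 41.3] 1143 xy@z54 [501.6 390.6] box [481. 371.] [521. 410.]
timer 0.86 [218.1, 47.8] 3708 xy@z42 [504.4 387.5] box [466. 350.] [542. 425.]
cutter 0.58 [127.0, 173.1] 1335 xy@z18 [421.  242.4] box [385. 211.] [457. 273.]
t 3.9 pos [597.4 240.3 206. ] rot [-90.    0.  -79.9] F [ 0.2 -0.8 -0.3] w 0.2
tool shift [226.7  -0.  -40.6]
time_s: 4.73
ee_pos: [595.9, 9.5, 205.9]
ee_rot: [-90.0, 0.0, -79.9]
force: [-0.2, 0.5, 0.6]
gripper_width: 0.4
rocker 0.59 [311.4, 57.8] 2778 xy@z85 [600.6 150. ] box [567. 125.] [634. 176.]
rocker_end 0.64 [312.6, 58.4] 2728 xy@z88 [600.1 149.2] box [567. 124.] [634. 174.]
key_top 0.66 [248.9, 231.9] 373 xy@z88 [571.7 -18.6] box [562. -29.] [584.  -9.]
round_top 0.76 [284.5, 152.1] 692 xy@z88 [587.9  60.8] box [575.  48.] [601.  74.]
jar 0.61 [352.9, 186.1] 1122 xy@z80 [661.5  38.5] box [642.  20.] [681.  56.]
t 5.0833 pos [595.9   9.  205.9] rot [-90.    0.  -79.9] F [0.7 0.3 0.2] w 0.1
tool shift [-0.7 -0.1  1.3]
```

View pics/f.png

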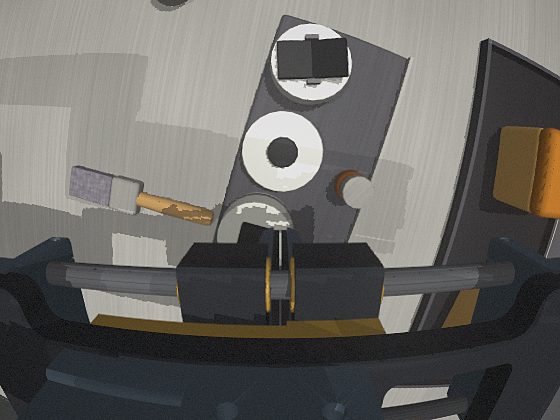

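View pics/f2.png

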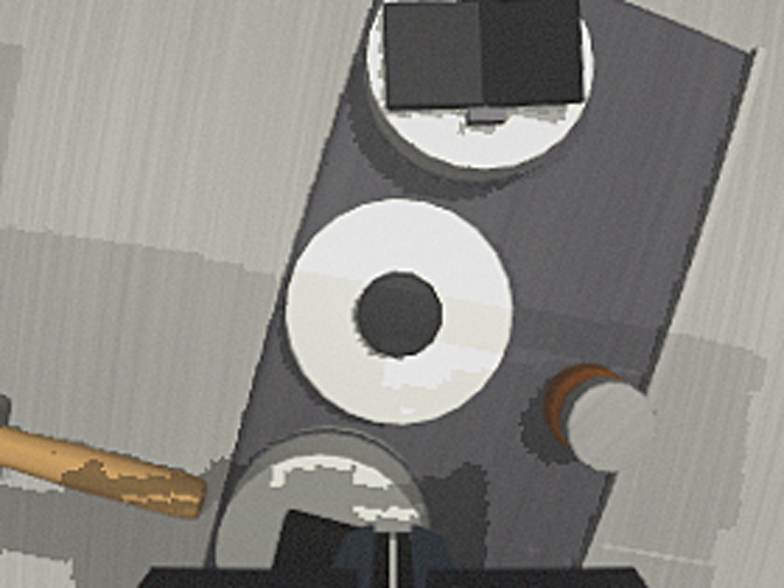

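```bash
python3 - <<'E'
from h import *
im=cv2.imread("pics/f.png")
print("L",im[50:68,285:308].mean(),"R",im[48:66,320:342].mean(),"round",im[145:160,276:290].mean(),"key",im[228:236,243:258].mean())
cv2.imwrite("pics/f3.png",cv2.resize(im[10:110,250:370],None,fx=6,fy=6,interpolation=2))
t=cv2.imread("pics/a_scene.png")[230:285,285:345]; cv2.imwrite("pics/c2.png",cv2.resize(t,None,fx=10,fy=10,interpolation=2))
E
```

```text
L 74.09420289855072 R 52.861952861952865 round 69.73015873015873 key 39.28333333333333
```

View pics/f3.png

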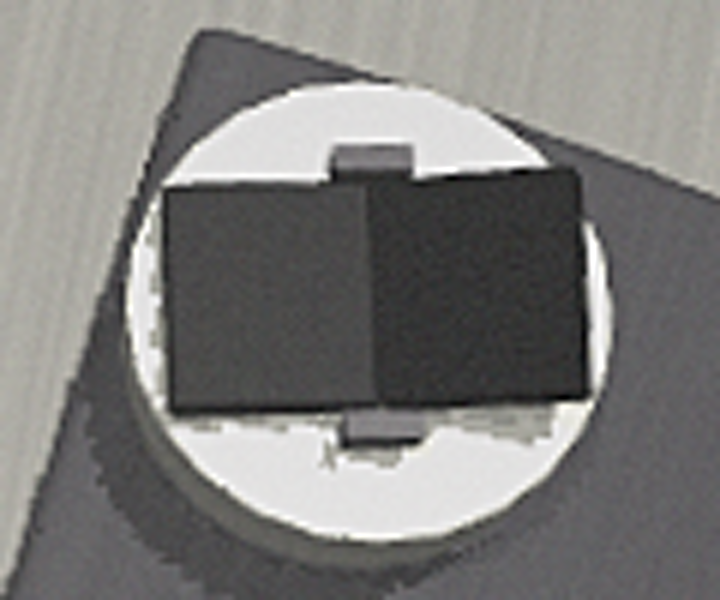

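View pics/c2.png

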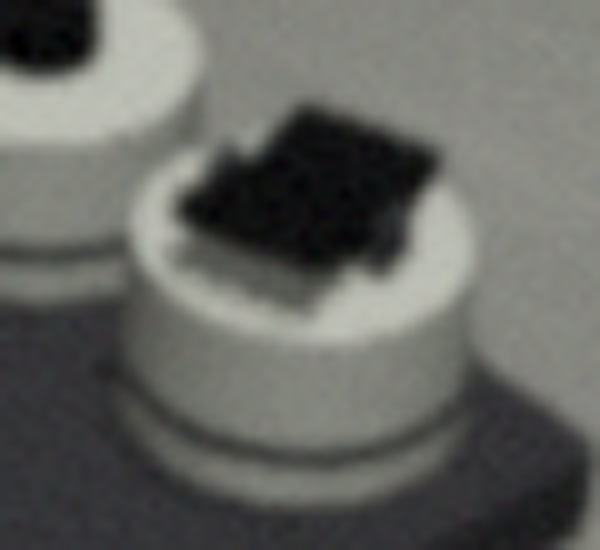

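The raised half is the +x one, the right half in the wrist view. In the scene image a gap and shadow show beneath it. In the wrist view it is wider toward its end, and the left half matches the brightness of the level round button.

```bash
python3 - <<'E'
from h import *
p=np.load("f.npy")
f=lambda a,z: wplane(p,(250+a[0]/6-.5,10+a[1]/6-.5),z)[:2]
a,b=f((372,162),81),f((380,428),81); print("pins",a.round(1),b.round(1),"mid",((a+b)/2).round(1),"len",np.linalg.norm(a-b).round(1)); d=a-b; print("dir x deg",np.degrees(np.arctan2(-d[0],d[1])).round(1))
L=[f((165,188),85),f((172,412),85)]; Rr=[f((578,168),98),f((588,398),98)]
print("L",np.round(L,1),"R",np.round(Rr,1),"mid",np.mean(L,0).round(1),np.mean(Rr,0).round(1)); v=np.mean(Rr,0)-np.mean(L,0); print(np.degrees(np.arctan2(v[1],v[0])),np.linalg.norm(v))
# post circle centre: ellipse of white top
im=cv2.imread("pics/f.png"); 
for box,z in (((240,105,330,195),75),((265,18,360,105),75)):
    x0,y0,x1,y1=box; m=(im[y0:y1,x0:x1].min(2)>195).astype(np.uint8); c=max(cv2.findContours(m,0,1)[0],key=cv2.contourArea); h=cv2.convexHull(c)
    P=np.array([wplane(p,(q[0][0]+x0,q[0][1]+y0),z)[:2] for q in h]).astype(np.float32); print("post",cv2.minEnclosingCircle(P))
# top view check
for n,q,z in (("rock",(176,246),75),("round",(317,262),88),("key",(458,283),88),("bar",(599,301),88)):
    print(n,onplane("top",(200+q[0]/4.6-.4,150+q[1]/4.6-.4),z).round(1))
E
```

```text
pins [596.1 171.6] [604.5 129.8] mid [600.3 150.7] len 42.7
dir x deg 11.4
L [[566.3 160.2]
 [573.5 125.7]] R [[624.8 172.2]
 [631.9 137.7]] mid [569.9 143. ] [628.3 155. ]
11.640938602754302 59.631319666271494
post ((588.6038208007812, 60.810054779052734), 37.41984939575195)
post ((605.0325927734375, 133.10935974121094), 32.63169860839844)
rock [599.7 149.7  75. ]
round [589.1  59.6  88. ]
key [576.9 -29.2  88. ]
bar [ 566.6 -117.9   88. ]
```

```bash
python3 -c "
from h import *
go(619,154,125)"
```

```text
t 5.0833 pos [595.9   9.  205.9] rot [-90.    0.  -79.9] F [0.7 0.3 0.2] w 0.1
tool shift [-138.6   80.9   48.2]
```

```bash
python3 -m handwheel '[[0,[-34.7,0,12],[0,0,0]],[0,[-34.7,0,12],[0,0,0]],[0,[-34.7,0,12],[0,0,0]],[0,[-34.5,0,12],[0,0,0]],[0,[0,20,0],[0,0,0]],[0,[0,20,0],[0,0,0]],[0,[0,20,0],[0,0,0]],[0,[0,20,0],[0,0,0]],[0,[0,0,0],[0,0,0]],[0,[0,0,0],[0,0,0]]]'
python3 - <<'E'
from h import *
go(619,154,85)
im=env.grab_frame("wrist"); cv2.imwrite("pics/g.png",im[:,:,::-1])
im=env.grab_frame("scene")[190:310,250:400,::-1]; cv2.imwrite("pics/g2.png",cv2.resize(im,None,fx=4.5,fy=4.5,interpolation=2))
E
```

```text
time_s: 5.92
ee_pos: [618.3, 153.3, 125.2]
ee_rot: [-90.1, -0.0, -79.9]
force: [0.6, 0.0, -0.2]
gripper_width: 0.4
t 5.9167 pos [618.3 153.3 125.2] rot [-90.1  -0.  -79.9] F [ 0.6  0.  -0.2] w 0.4
tool shift [-0.6 40.2  0.9]
```

View pics/g2.png

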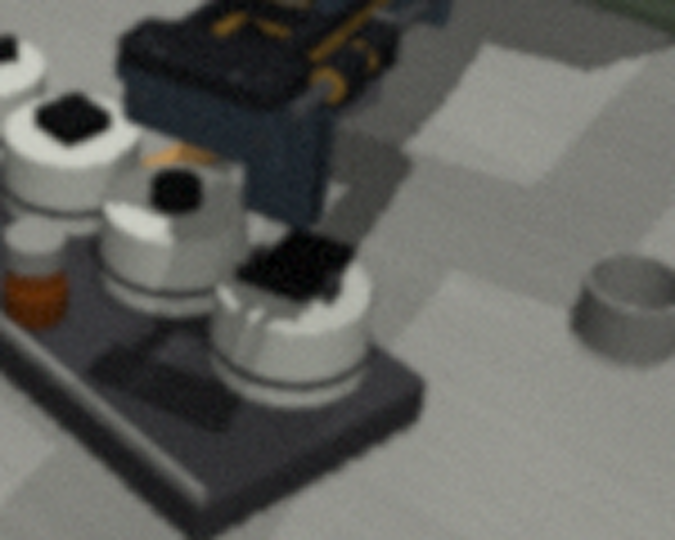

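The finger is over the raised half, at about (300,225) in the crop. I'll press it now.

```bash
python3 -m handwheel '[[0,[0,6,0],[0,0,0]],[0,[0,6,0],[0,0,0]],[0,[0,6,0],[0,0,0]],[0,[0,4,0],[0,0,0]],[0,[0,4,0],[0,0,0]],[0,[0,4,0],[0,0,0]],[0,[0,4,0],[0,0,0]],[0,[0,4,0],[0,0,0]],[0,[0,2,0],[0,0,0]],[0,[0,0,0],[0,0,0]]]'
python3 -c "
from h import *
go(619,154,85)"
```

```text
time_s: 6.85
ee_pos: [619.3, 153.4, 85.9]
ee_rot: [-90.0, 0.0, -79.9]
force: [-0.0, 0.2, 0.7]
gripper_width: 0.8
t 6.85 pos [619.3 153.4  85.9] rot [-90.    0.  -79.9] F [-0.   0.2  0.7] w 0.8
tool shift [-0.7  0.9 -0.2]
```

```bash
python3 -m handwheel '[[0,[0,0.7,0],[0,0,0]],[0,[0,0.7,0],[0,0,0]],[0,[0,0.6,0],[0,0,0]],[0,[0,0,0],[0,0,0]],[0,[0,0,0],[0,0,0]],[0,[0,0,0],[0,0,0]],[0,[0,0,0],[0,0,0]],[0,[0,0,0],[0,0,0]],[0,[0,0,0],[0,0,0]],[0,[0,0,0],[0,0,0]]]'
python3 -c "
from h import *
go(619,154,85)"
```

```text
time_s: 7.68
ee_pos: [619.4, 153.3, 85.3]
ee_rot: [-89.9, 0.0, -79.9]
force: [0.8, -0.2, 6.6]
gripper_width: 0.3
t 7.6833 pos [619.4 153.3  85.3] rot [-89.9   0.  -79.9] F [ 0.8 -0.2  6.6] w 0.3
tool shift [-0.7  0.3 -0.2]
```

```bash
python3 -m handwheel '[[0,[0,0.8,0],[0,0,0]],[0,[0,0.8,0],[0,0,0]],[0,[0,0.8,0],[0,0,0]],[0,[0,0,0],[0,0,0]],[0,[0,0,0],[0,0,0]],[0,[0,0,0],[0,0,0]],[0,[0,0,0],[0,0,0]],[0,[0,0,0],[0,0,0]],[0,[0,0,0],[0,0,0]],[0,[0,0,0],[0,0,0]]]'
python3 -c "
from h import *
go(619,154,85)"
```

```text
time_s: 8.52
ee_pos: [619.4, 153.4, 85.1]
ee_rot: [-89.8, 0.0, -79.9]
force: [-3.0, -0.2, 18.3]
gripper_width: 0.5
t 8.5167 pos [619.4 153.4  85.1] rot [-89.8   0.  -79.9] F [-3.  -0.2 18.3] w 0.5
tool shift [-0.7  0.1 -0.3]
```

Hard stop: 18 N at z = 85.1. I'll retreat and look at both the rocker and the key.

```bash
python3 -m handwheel '[[0,[0,-20,0],[0,0,0]],[0,[0,-35,0],[0,0,0]],[0,[0,-35,0],[0,0,0]],[0,[0,-30,0],[0,0,0]],[0,[40,0,-11],[0,0,0]],[0,[40,0,-11],[0,0,0]],[0,[40,0,-11],[0,0,0]],[0,[40,0,-11],[0,0,0]],[0,[40,0,-11],[0,0,0]],[0,[40,0,-11],[0,0,0]]]'
python3 -m handwheel '[[0,[30,0,-8],[0,0,0]],[0,[30,0,-8],[0,0,0]],[0,[0,0,0],[0,0,0]],[0,[0,0,0],[0,0,0]],[0,[0,0,0],[0,0,0]],[0,[0,0,0],[0,0,0]],[0,[0,0,0],[0,0,0]],[0,[0,0,0],[0,0,0]],[0,[0,0,0],[0,0,0]],[0,[0,0,0],[0,0,0]]]'
python3 - <<'E'
from h import *
show({'key_top':88,'round_top':88,'bar_top':88,'rocker':85},'i'); go(577,-29,130)
im=env.grab_frame("scene")[190:310,220:370,::-1]; cv2.imwrite("pics/i2.png",cv2.resize(im,None,fx=4.5,fy=4.5,interpolation=2))
E
```

```text
time_s: 9.35
ee_pos: [594.1, -96.2, 200.9]
ee_rot: [-90.2, 0.1, -79.9]
force: [0.9, -0.1, -0.2]
gripper_width: 0.4
time_s: 10.18
ee_pos: [590.7, -155.8, 201.6]
ee_rot: [-90.0, 0.0, -79.9]
force: [-0.5, 0.4, 0.0]
gripper_width: 0.3
key_top 0.56 [288.3, 66.0] 1345 xy@z88 [577.3 -29.6] box [560. -47.] [594. -12.]
round_top 0.6 [390.3, 26.9] 1208 xy@z88 [658.8  25.6] box [640.   3.] [678.  48.]
bar_top 0.86 [262.5, 161.3] 867 xy@z88 [ 566.  -117.5] box [ 543. -132.] [ 588. -104.]
t 10.4333 pos [ 590.6 -156.4  201.6] rot [-90.    0.  -79.9] F [0.  0.8 0.3] w 0.4
tool shift [-127.8   71.6    8.9]
```

View pics/i.png

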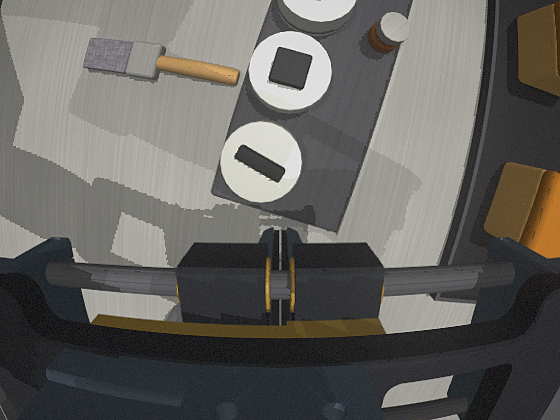

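View pics/i2.png

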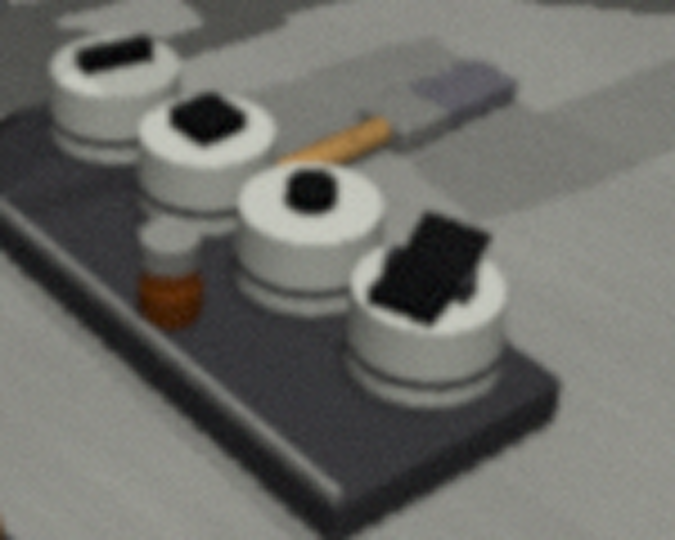

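The rocker is tipped: its near half now lies flat and the far half is up. In the wrist view the key is at (288,66), which is world (577,-29). I'll go over it, then press.

```bash
python3 -m handwheel '[[0,[-32,0,2],[0,0,0]],[0,[-32,0,2],[0,0,0]],[0,[-32,0,2],[0,0,0]],[0,[-31.8,0,2.9],[0,0,0]],[0,[0,25,0],[0,0,0]],[0,[0,25,0],[0,0,0]],[0,[0,25,0],[0,0,0]],[0,[0,16,0],[0,0,0]],[0,[0,0,0],[0,0,0]],[0,[0,0,0],[0,0,0]]]'
python3 - <<'E'
from h import *
go(577,-29,80)
im=env.grab_frame("scene")[170:290,200:350,::-1]; cv2.imwrite("pics/j.png",cv2.resize(im,None,fx=4.5,fy=4.5,interpolation=2))
E
```

```text
time_s: 11.32
ee_pos: [576.8, -29.1, 110.1]
ee_rot: [-90.1, 0.0, -79.9]
force: [0.1, -0.5, 0.3]
gripper_width: 0.2
t 11.3167 pos [576.8 -29.1 110.1] rot [-90.1   0.  -79.9] F [ 0.1 -0.5  0.3] w 0.2
tool shift [-0.  30.1  0.3]
```

View pics/j.png

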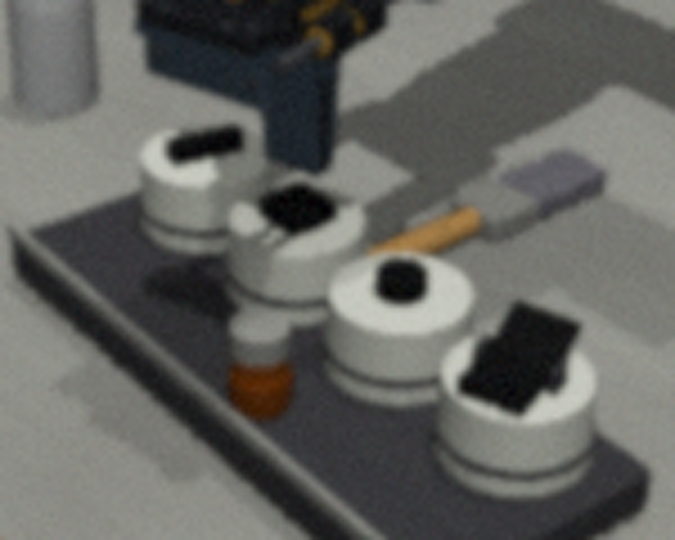

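The finger is above the key and clear of its neighbours.

```bash
python3 -m handwheel '[[0,[0,8,0],[0,0,0]],[0,[0,8,0],[0,0,0]],[0,[0,4,0],[0,0,0]],[0,[0,3,0],[0,0,0]],[0,[0,3,0],[0,0,0]],[0,[0,3,0],[0,0,0]],[0,[0,3,0],[0,0,0]],[0,[0,1,0],[0,0,0]],[0,[0,0,0],[0,0,0]],[0,[0,0,0],[0,0,0]]]'
python3 -m handwheel '[[0,[0,0.8,0],[0,0,0]],[0,[0,0.8,0],[0,0,0]],[0,[0,0.4,0],[0,0,0]],[0,[0,0,0],[0,0,0]],[0,[0,0,0],[0,0,0]],[0,[0,0,0],[0,0,0]],[0,[0,0,0],[0,0,0]],[0,[0,0,0],[0,0,0]],[0,[0,0,0],[0,0,0]],[0,[0,0,0],[0,0,0]]]'
```

```text
time_s: 12.2
ee_pos: [576.7, -29.1, 78.3]
ee_rot: [-90.0, 0.0, -79.9]
force: [-2.7, 0.8, 7.9]
gripper_width: 0.4
time_s: 13.03
ee_pos: [576.8, -29.1, 78.2]
ee_rot: [-90.0, -0.0, -79.9]
force: [-6.8, -1.2, 17.5]
gripper_width: 0.3
```

Hard stop at z = 78.2 with 17.5 N. Now I'll lift, check, and travel toward the timer.

```bash
python3 -m handwheel '[[0,[0,-20,0],[0,0,0]],[0,[0,-30,0],[0,0,0]],[0,[0,-35,0],[0,0,0]],[0,[0,-40,0],[0,0,0]],[0,[-41,0,-2.5],[0,0,0]],[0,[-41,0,-2.5],[0,0,0]],[0,[-41,0,-2.5],[0,0,0]],[0,[-41,0,-2.5],[0,0,0]],[0,[-41,0,-2.5],[0,0,0]],[0,[-41,0,-2.5],[0,0,0]]]'
python3 -m handwheel '[[0,[-40,0,-2],[0,0,0]],[0,[0,0,0],[0,0,0]],[0,[0,0,0],[0,0,0]],[0,[0,0,0],[0,0,0]],[0,[0,0,0],[0,0,0]],[0,[0,0,0],[0,0,0]],[0,[0,0,0],[0,0,0]],[0,[0,0,0],[0,0,0]],[0,[0,0,0],[0,0,0]],[0,[0,0,0],[0,0,0]]]'
python3 - <<'E'
from h import *
show({'timer_top':54,'timer':42,'cutter':35},'k'); go(501.5,390,90)
im=env.grab_frame("scene")[170:290,200:350,::-1]; cv2.imwrite("pics/k2.png",cv2.resize(im,None,fx=4.5,fy=4.5,interpolation=2))
E
```

```text
time_s: 13.87
ee_pos: [518.9, 212.4, 200.5]
ee_rot: [-89.9, 0.0, -80.0]
force: [1.2, 0.4, 0.0]
gripper_width: 0.5
time_s: 14.7
ee_pos: [510.5, 249.1, 200.6]
ee_rot: [-90.0, 0.0, -80.0]
force: [0.4, -0.9, 0.0]
gripper_width: 1.0
timer_top 0.85 [293.3, 57.8] 1212 xy@z54 [499.7 390.4] box [481. 371.] [519. 410.]
timer 0.95 [293.6, 65.0] 3906 xy@z42 [500.  387.9] box [466. 349.] [534. 425.]
cutter 0.88 [191.7, 201.6] 1173 xy@z35 [425.8 245.7] box [396. 216.] [455. 276.]
t 14.9 pos [510.4 249.5 200.6] rot [-90.    0.  -79.9] F [-0.5 -0.5 -0.8] w 1.0
tool shift [-139.9  110.6   15.8]
```

View pics/k.png

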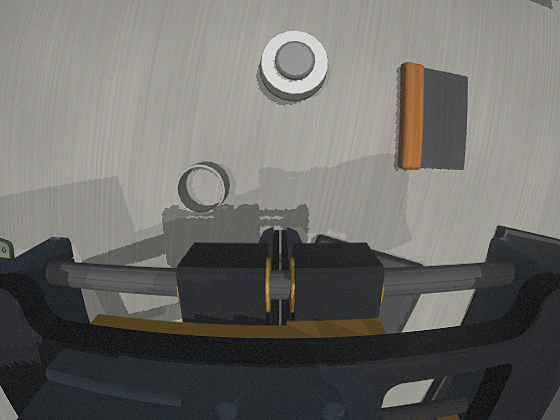

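View pics/k2.png

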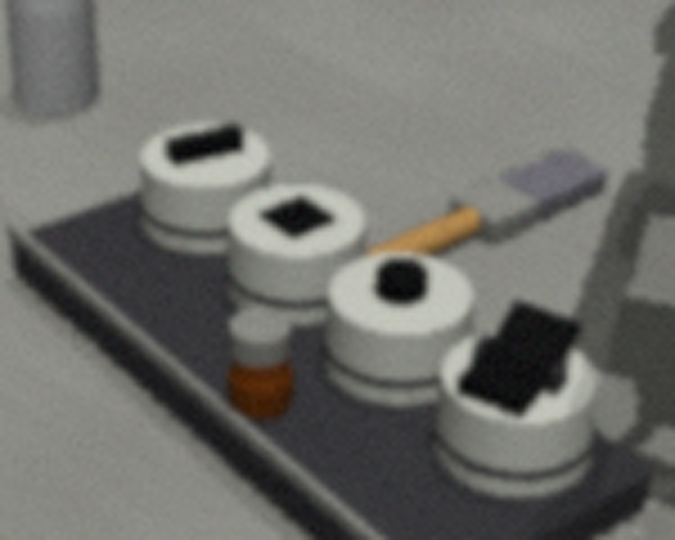

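The key is clearly flush. The cap is at (293,58), world (500,390). I'll move over it.

```bash
python3 -m handwheel '[[0,[-35.1,0,3.7],[0,0,0]],[0,[-35.1,0,3.7],[0,0,0]],[0,[-35.1,0,3.7],[0,0,0]],[0,[-35.1,0,3.7],[0,0,0]],[0,[0,30,0],[0,0,0]],[0,[0,30,0],[0,0,0]],[0,[0,30,0],[0,0,0]],[0,[0,30,0],[0,0,0]],[0,[0,6,0],[0,0,0]],[0,[0,0,0],[0,0,0]]]'
python3 - <<'E'
from h import *
go(500,390,48)
im=env.grab_frame("scene")[240:340,370:500,::-1]; cv2.imwrite("pics/l.png",cv2.resize(im,None,fx=5,fy=5,interpolation=2))
E
```

```text
time_s: 15.78
ee_pos: [499.0, 389.5, 72.3]
ee_rot: [-90.3, -0.1, -79.9]
force: [-0.3, 0.2, 0.4]
gripper_width: 0.5
t 15.7833 pos [499.  389.5  72.3] rot [-90.3  -0.1 -79.9] F [-0.3  0.2  0.4] w 0.5
tool shift [-0.4 24.3  1.1]
```

View pics/l.png

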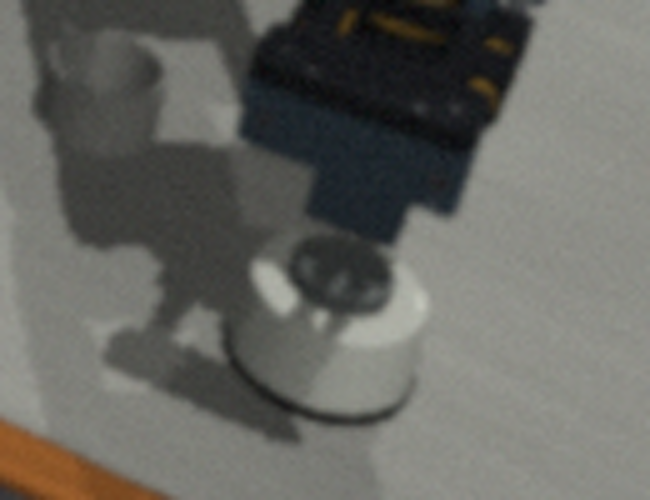

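The finger is centred over the cap, so I'll press.

```bash
python3 -m handwheel '[[0,[0,6,0],[0,0,0]],[0,[0,6,0],[0,0,0]],[0,[0,3,0],[0,0,0]],[0,[0,3,0],[0,0,0]],[0,[0,2,0],[0,0,0]],[0,[0,2,0],[0,0,0]],[0,[0,2,0],[0,0,0]],[0,[0,1.5,0],[0,0,0]],[0,[0,0,0],[0,0,0]],[0,[0,0,0],[0,0,0]]]'
```

```text
time_s: 16.67
ee_pos: [500.5, 390.4, 49.4]
ee_rot: [-90.0, 0.0, -79.9]
force: [-0.3, -0.3, 3.1]
gripper_width: 0.6
```

```bash
python3 -m handwheel '[[0,[0,0.7,0],[0,0,0]],[0,[0,0.7,0],[0,0,0]],[0,[0,0.6,0],[0,0,0]],[0,[0,0.5,0],[0,0,0]],[0,[0,0,0],[0,0,0]],[0,[0,0,0],[0,0,0]],[0,[0,0,0],[0,0,0]],[0,[0,0,0],[0,0,0]],[0,[0,0,0],[0,0,0]],[0,[0,0,0],[0,0,0]]]'
```

```text
time_s: 17.5
ee_pos: [500.6, 390.4, 48.2]
ee_rot: [-89.9, 0.0, -79.9]
force: [-2.8, -2.5, 10.3]
gripper_width: 0.6
```

The cap bottomed at z = 48.2 with 10 N, above its 4 N spring. I'll retreat straight up, then check.

```bash
python3 -m handwheel '[[0,[0,-5,0],[0,0,0]],[0,[0,-15,0],[0,0,0]],[0,[0,-30,0],[0,0,0]],[0,[0,-35,0],[0,0,0]],[0,[0,-35,0],[0,0,0]],[0,[0,-35,0],[0,0,0]],[0,[0,0,0],[0,0,0]],[0,[35,0,0],[0,0,0]],[0,[35,0,0],[0,0,0]],[0,[35,0,0],[0,0,0]]]'
python3 -m handwheel '[[0,[35,0,0],[0,0,0]],[0,[0,0,0],[0,0,0]],[0,[0,0,0],[0,0,0]],[0,[0,0,0],[0,0,0]],[0,[0,0,0],[0,0,0]],[0,[0,0,0],[0,0,0]],[0,[0,0,0],[0,0,0]],[0,[0,0,0],[0,0,0]],[0,[0,0,0],[0,0,0]],[0,[0,0,0],[0,0,0]]]'
python3 - <<'E'
from h import *
show({'timer_top':54,'timer':42,'cutter':35},'m'); go(500,390,90)
im=env.grab_frame("scene")[:,:,::-1]; cv2.imwrite("pics/m2.png",im)
c=np.hstack([cv2.resize(x[170:330,200:470],None,fx=1.45,fy=1.45*1.5,interpolation=2) for x in (cv2.imread("pics/a_scene.png"),im)]); cv2.imwrite("pics/m3.png",c)
E
```

```text
time_s: 18.33
ee_pos: [518.5, 286.3, 201.0]
ee_rot: [-90.0, -0.0, -79.8]
force: [0.1, 0.4, -0.6]
gripper_width: 0.5
time_s: 19.17
ee_pos: [524.7, 252.9, 201.5]
ee_rot: [-90.0, 0.0, -79.9]
force: [-0.1, -0.1, 0.1]
gripper_width: -0.0
timer_top 0.8 [280.3, 63.6] 1247 xy@z54 [500.3 390.9] box [481. 371.] [519. 411.]
timer 0.63 [280.4, 65.1] 3801 xy@z42 [500.4 388.4] box [466. 351.] [535. 426.]
cutter 0.69 [180.0, 199.8] 1046 xy@z35 [423.4 243. ] box [397. 217.] [456. 276.]
t 19.3667 pos [524.8 252.5 201.6] rot [-90.    0.  -79.9] F [-0.1  0.  -0.7] w 0.5
tool shift [-139.7  111.6   -0.4]
```

View pics/m2.png

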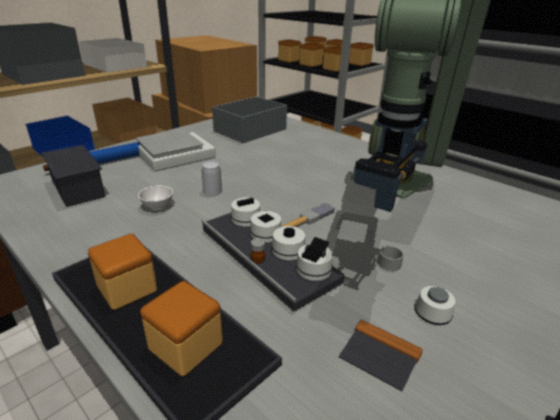

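View pics/m3.png

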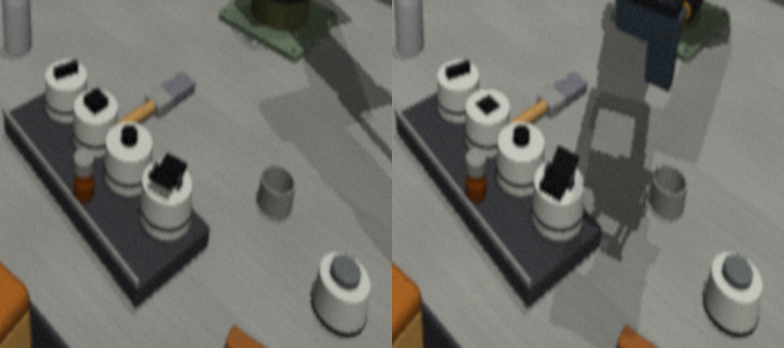

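View pics/m.png

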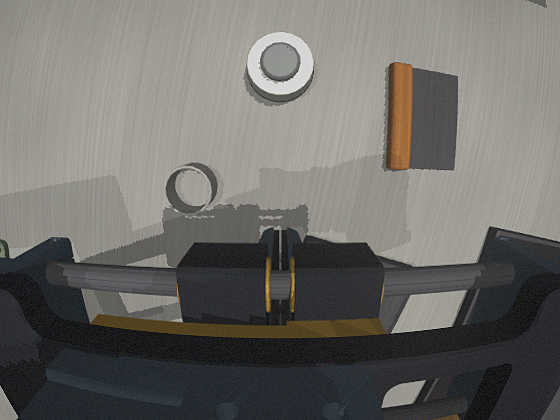

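The rocker is tipped, the key is flush, and the round and bar buttons still stand proud. The timer at (280,63) is upright in place with its cap out, and nothing else has moved. Handing in.

```bash
python3 -c "
from workcell import env
print(env.job_done())"
```

```text
the job is handed in; nothing more can be done
None
```

I pressed the three controls in order with the closed fingertips and handed the job in at about 19 s of the 48 s. `job_done()` gives no verdict.

| Step | Tip height at the end | Contact force | What stopped it |
|---|---|---|---|
| Raised (+x) end of the rocker | z = 85.1 mm | 18 N | hard stop |
| Square key | z = 78.2 mm | 17.5 N | hard stop |
| Timer cap | z = 48.2 mm | 10 N, above its 4 N spring | fully in, then released |

- **Switches:** in the last pictures the rocker is tipped over, the key is flush, and the round and bar buttons still stand proud.
- **Timer:** it stands upright with its cap out, within about 1 mm of where it was measured before the press.
- **Other things:** none of the bystanders shows any visible movement, and the arm is clear with no contact force. I measured only the cutter again; its readings scattered by 2–5 mm, from mask noise and the different heights I assumed.
- **Disagreeing checks:** the networks gave a few false detections (the bowl as rocker and cutter, the brush as bar and cutter, the jar as the round button). I threw these out against the pictures.
- **Not read directly:** the joint values themselves; the stops are judged from force, height and the pictures.

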